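# Put the caliper away in the instrument drawer

### The job

Pull the drawer of the low grey instrument cabinet open by its handle until it comes to its stop, lay the slide caliper flat in it, face up as it lies now (set it down, do not drop it), let go, and then ease the drawer fully shut without slamming it. Leave the spanner and the grease tin where they are.

Things in the scene. Friction and masses are not known exactly. Their poses are not given: they have to be found in the camera images.
- cabinet: Low grey sheet-steel cabinet with one drawer, fixed to the bench: carcass 124 mm deep (its x) x 260 mm wide (its y) x 66 mm high, origin at the centre of its underside on the bench. Its -x axis points out of the drawer's front, roughly towards the robot.
- drawer (a joint): Travel of the drawer in m: 0 shut, up to 0.098 at the stop when fully open; it slides along the cabinet's -x axis. It stays where it is left; friction about 2.5 N plus 6 N per m/s. It may start up to 12 mm ajar. The front panel (12 mm thick, 260 mm wide, from 6 to 62 mm above the bench) closes against the carcass.
- drawer_handle (a point): Middle of the bar of the drawer's steel bow handle; moves with the drawer, axes as the cabinet's. The bar is 9 mm thick, 110 mm long, runs along y, 36 mm above the bench; its middle stands 34 mm in front of the front panel (29 mm clear gap behind the bar, open from above and below), so it can be hooked or pinched from above.
- drawer_floor (a point): Centre of the drawer's inner floor, 13 mm above the bench; moves with the drawer, axes as the cabinet's. The inside is 98 mm (x) x 226 mm (y), walls 35 mm high above the floor and 5 mm thick. When the drawer is fully open the carcass still covers the rearmost 5 mm of the inside (the part with x above +44 mm), with its top at 66 mm above the bench.
- caliper: Loose slide caliper, bright steel, 190 mm long, 58 mm over the jaws, 12 mm high, about 170 g, lying flat. Origin at the centre of its 58 x 190 mm outline, at the underside; z up, y along its length towards the jaw end. The beam (16 mm wide, 3 to 7 mm high) runs the full length at x = +17 mm; the jaws reach across to x = -29 mm at y = +80 to +95 mm.
- caliper_slider (a point): Point at the caliper's centre of mass, in its black slider, 6 mm above its underside, at x = +17, y = +34 mm of the caliper; axes as the caliper's. The slider does not move on the beam; it is 24 mm wide (x), 10 mm thick, and lies from y = +25 to +81 mm of the caliper: grip it here across x.
- spanner: Loose open-and-ring spanner of bright steel, 156 x 27 x 8 mm, lying flat, to be left alone. Origin at the centre of its underside, y along its length.
- grease_tin: Loose round tin with a yellow lid, 70 mm across, 33 mm high, to be left alone. Origin at the centre of its underside.

How it is judged:
By the outcome, as a careful person would: the job done as asked, in the order asked, and still so for the second after the job is handed in, with the robot touching nothing.
It also fails if it takes over 72 s, if anything falls off the work surface, if the arm or the gripper's body presses on something with over 40 N, if the wrist force passes 120 N, or if a joint passes its speed limit or range.

### The arm

A 6-joint arm with a two-finger parallel gripper is mounted at the origin on a cart in front of the work surface, level with it; the furniture and walls round the work are solid. World frame = base frame: x ahead of the robot, y to its left, z up, the work surface at z = 0. Lengths are in mm, angles in rad, forces in N, time in s.
With the tool pointing down it reaches from about 350 to 775 mm from the base axis. Payload 7.3 kg.
Tool frame: the origin (TCP) lies at the very end of the fingers, on their centre line; the grasp point (between the pads) lies behind it (bot.grip_point_offset is the z of the grasp point in the tool frame, in mm); z points along the fingers, y is the line along which they close (so a half turn about z gives the same grasp; the last joint's range is limited). The gripper opens to 92 mm and grips with 3 to 60 N. Pads are 19 mm wide; open, the fingers measure 130 mm over their backs; the gripper's body (75 mm by 190 mm) begins 47 mm behind the grasp point.
Start: joints at [1.131, 0.342, 1.524, -0, 1.275, -0.146], TCP at [152.021, 502.528, 226.741] pointing down, gripper open.
Joint ranges: [-2.53, 2.53], [-0.77, 2.02], [0.04, 2.7], [-1, 4.14], [0.28, 2.66], [-3.11, 3.11]. Speed limits (rad/s): [2.57, 2.57, 3.14, 3.14, 3.14, 3.14].

### API

Orientations are given as [roll, pitch, yaw] about the fixed x, y, z axes, in that order (R = Rz(yaw) Ry(pitch) Rx(roll)).
In Python, from plant import bot gives the robot as it stands. The module is installed in compiled form; this text tells all that it offers.
- The arm moves only by the shell command python3 -m crank 'ROWS'. ROWS is JSON, a list that holds one entry, the list of rows, each a list of 5 numbers: the opening, from 0 (shut) to 1 (fully open), then the shift along the tool's x, y, z in cm, then the turn about the tool's z in degrees. In form: [[[claw, x, y, z, turn], ...]]. A call has exactly 10 rows; each row is the pose to reach, as a shift and turn from the pose commanded when the call began, along the tool's axes at that moment; what a row does not reach only later rows make up. A row lasts 1/10 s, in which the tool goes at most 50 mm and 8.59 degrees, less where a joint would pass 70% of its speed; a pose out of reach is approached as far as the arm can. A call with a gripper value outside its range is refused whole. The fingers move at their own pace and stop on an object; the grip force is fixed at half the most. Time passes only in rows, so rows that repeat a pose let the fingers close, or fill a call up. It gives the time, the measured TCP pose, the force, the opening and the grip force at its end, in the units of the state.
- bot.get_obs(): the state, without advancing time (a new reading comes with each control period).
- bot.capture(name): name is "side" or "top"; returns (picture, depth): 400x640x3 uint8, red, green, blue; 400x640 float32, mm along the optical axis (not along the pixel's ray), 0 where there is no reading.
- bot.calibration(name): a dict with "vertical_fov" (degrees; the focal length in pixels is half the picture's height over the tangent of half this angle, whatever the lens; pixels are square), "cx", "cy" (the principal point, pixels), "rvec" (rotation vector, rad) and "tvec" (3), from world to camera coordinates, as OpenCV has them. Camera axes: x right, y down, z forward; pixel columns grow to the right and rows downward; lengths in mm; the calibration is good to about 2 mm. A picture is of the moment at which its call begins. calibration takes no time and is no camera call.
- bot.close_job(): hands the job in; it is judged then, once.
The state is a dict: "time": time; "joint_positions": joint angles; "dq": joint speeds; "tau": joint torques, N m; "tool_pos": TCP position; "tcp_rot": TCP orientation; "contact_force": force on the tool from outside, world axes, zero at the start; "moment": the same for the moment, N m; "grip_width": finger opening in mm; "finger_force": force on a finger pad.
Only numpy, scipy, OpenCV 4.12 (cv2) and the standard library are available. Lean on these libraries where they do the work, as an engineer would, in place of code of your own. Each camera call takes 0.05 s, during which the arm holds its last target. There are 200 camera calls.

## Working session

There is one attempt and no reset: what is moved stays moved. The work goes in short steps, Python scripts to look and compute and a shell command to move; the robot and the scene stay as the last step left them, time stands still between calls to the robot, and variables do not carry over. Pictures are saved under pics/ and viewed, at most 10 in all, crops included, and the job is handed in when it is done.

```bash
mkdir -p pics
cat > h.py <<'E'
import numpy as np, cv2
from plant import bot
def cam(n,tag):
    im,d=bot.capture(n); cv2.imwrite(f'pics/{tag}.png',im[:,:,::-1]); np.save(f'pics/{tag}.npy',d); return im,d
def w(n,d):
    c=bot.calibration(n); f=200/np.tan(np.radians(c['vertical_fov']/2))
    R=cv2.Rodrigues(np.array(c['rvec'],float))[0]; t=np.array(c['tvec'],float)
    v,u=np.mgrid[:400,:640]
    P=np.stack([(u-c['cx'])/f*d,(v-c['cy'])/f*d,d],-1)
    W=(P-t)@R; W[d==0]=np.nan; return W
E
python3 - <<'E'
from h import *
for n in('top','side'): cam(n,n+'0'); print(bot.calibration(n))
o=bot.get_obs(); print(o, bot.grip_point_offset)
E
```

```text
{'vertical_fov': 45.66260162436976, 'cx': 316.9789017546266, 'cy': 200.7721190911657, 'rvec': array([ 2.11445052, -2.13336889,  0.20847272]), 'tvec': array([   2.74117471,  580.28204575, 1206.94277675])}
{'vertical_fov': 52.52173570072359, 'cx': 316.63853341245726, 'cy': 201.45431925801032, 'rvec': array([ 0.35811928, -2.67580261,  1.37786649]), 'tvec': array([ 548.70523952,  159.85175   , 1006.50274204])}
{'time': 0.1, 'joint_positions': array([ 1.13097698e+00,  3.42671944e-01,  1.52490627e+00,  5.36111696e-08,
        1.27539704e+00, -1.46005766e-01]), 'dq': array([-4.03339509e-04,  1.56697951e-04, -2.28352046e-03, -4.90377772e-06,
        6.88575404e-04,  1.28157634e-03]), 'tau': array([ 5.92791930e-04, -4.32004058e+01, -2.44694352e+01,  7.18832575e-02,
        5.25955518e-02, -6.79345749e-05]), 'tool_pos': array([151.87101136, 502.18247151, 226.10996293]), 'tcp_rot': array([-3.14022477e+00, -2.01201671e-04,  2.84777892e+00]), 'contact_force': array([-0.00667849,  0.31959144, -0.50022845]), 'moment': array([ 0.0139716 ,  0.02045039, -0.03375338]), 'finger_force': 0.0, 'grip_width': 91.8877313133041} -18.8
```

View pics/top0.png

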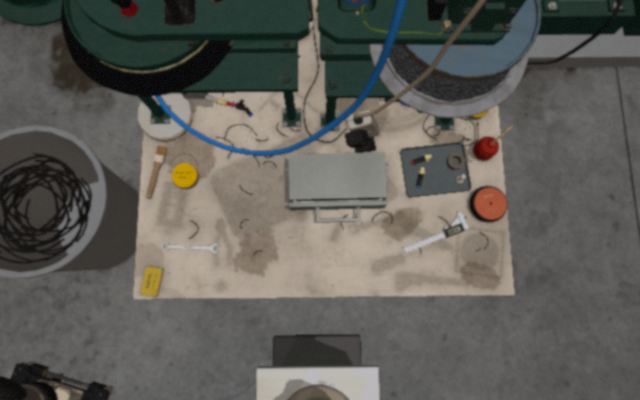

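View pics/side0.png

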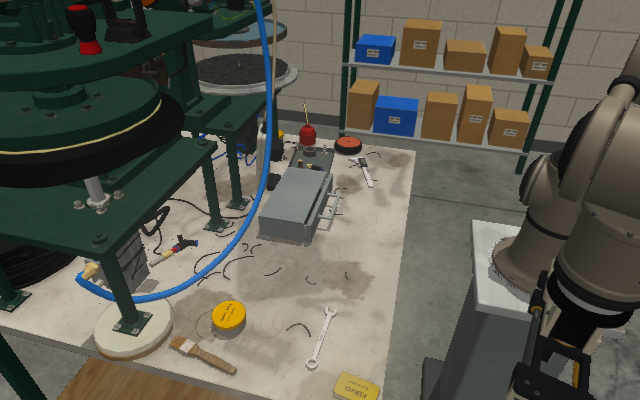

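The top view shows the cabinet (cols 287–386, rows 153–207), its handle near (337,215) and the caliper at (405,249)–(465,222) with the black slider near (455,231). The spanner is at (190,247) and the tin at (184,176). The side view shows the drawer slightly ajar or shut, with the blue hose arching over behind the cabinet.

```bash
python3 - <<'E'
from h import *
for n in('top','side'):
    im=cv2.imread(f'pics/{n}0.png'); W=w(n,np.load(f'pics/{n}0.npy')); x,y,z=W[...,0],W[...,1],W[...,2]
    if n=='top':
        for nm,p in dict(cab=(337,178),front=(337,205),handle=(337,220),cal=(425,241),sl=(455,231),tin=(184,176),sp=(190,247)).items(): print(nm,W[p[1],p[0]].round(1))
    print('bench z',n,np.nanmedian(z[(x>380)&(x<450)&(abs(y)<300)]) )
    m=(z>58)&(z<75)&(x>400)&(x<720)&(y>-200)&(y<200)
    nn,lab,st,_=cv2.connectedComponentsWithStats(m.astype('uint8')); k=1+st[1:,4].argmax(); q=W[lab==k]
    r=cv2.minAreaRect(q[:,:2].astype('float32')); print(n,'cab rect',r, np.median(q[:,2]))
    m=(z>25)&(z<48)&(x>380)&(x<560)&(y>-130)&(y<130); 
    if n=='top':
        q=W[m];print('handle pts',len(q)); print(q[::6].round(0).tolist())
    # heights along central line
    if n=='top':
        for v in range(145,225,1): print(v,W[v,337].round(0),im[v,337],W[v,316].round(0)[2],end=' | ')
E
python3 -c "
import cv2;a=cv2.imread('pics/top0.png')
cv2.imwrite('pics/c1.png',cv2.resize(a[140:270,270:490],(792,468),interpolation=cv2.INTER_CUBIC))"
```

```text
cab [639.4 -56.2  66.3]
front [567.2 -55.1  61.7]
handle [530.2 -55.4  42.3]
cal [ 475.6 -295.2    8. ]
sl [ 502.3 -378.8    7.4]
tin [655.8 358.9  35.8]
sp [465.2 342.4   6.2]
bench z top -1.0950243951488488
top cab rect ((648.588134765625, -55.286773681640625), (125.91287994384766, 259.7138671875), 0.6859360337257385) 65.29431464883967
handle pts 206
[[560.0, -109.0, 42.0], [559.0, -5.0, 35.0], [556.0, -2.0, 36.0], [553.0, 0.0, 38.0], [552.0, -115.0, 36.0], [549.0, -112.0, 41.0], [546.0, -112.0, 39.0], [543.0, -112.0, 42.0], [541.0, -112.0, 38.0], [539.0, -112.0, 37.0], [537.0, -26.0, 38.0], [536.0, -42.0, 39.0], [536.0, -58.0, 39.0], [536.0, -74.0, 38.0], [536.0, -90.0, 38.0], [536.0, -106.0, 39.0], [534.0, -5.0, 36.0], [534.0, -21.0, 40.0], [533.0, -37.0, 42.0], [533.0, -53.0, 39.0], [533.0, -69.0, 41.0], [533.0, -85.0, 41.0], [532.0, -100.0, 46.0], [532.0, 1.0, 34.0], [531.0, -15.0, 39.0], [531.0, -32.0, 37.0], [531.0, -48.0, 38.0], [531.0, -64.0, 38.0], [531.0, -80.0, 36.0], [531.0, -96.0, 38.0], [529.0, -111.0, 45.0], [528.0, -10.0, 41.0], [528.0, -26.0, 41.0], [529.0, -42.0, 
[... 2830 characters left out ...]
58.  -3.] [144 159 171] 38.0 | 213 [556. -58.  -1.] [146 161 173] 40.0 | 214 [553. -58.   0.] [146 161 173] 37.0 | 215 [551. -58.  -4.] [145 160 172] 37.0 | 216 [548. -58.  -4.] [142 155 168] 39.0 | 217 [545. -57.   2.] [134 147 158] 39.0 | 218 [536. -56.  39.] [131 142 148] 35.0 | 219 [533. -55.  41.] [130 139 143] 37.0 | 220 [530. -55.  42.] [126 134 137] 34.0 | 221 [528. -56.  37.] [115 124 129] 34.0 | 222 [531. -57.  -1.] [118 130 139] -4.0 | 223 [528. -57.  -0.] [123 135 146] 1.0 | 224 [525. -57.   3.] [124 137 148] 1.0 | bench z side -0.2592325697017709
side cab rect ((648.5874633789062, -56.157623291015625), (125.0437240600586, 263.9788513183594), 0.8436336517333984) 66.22104744180852
```

View pics/c1.png

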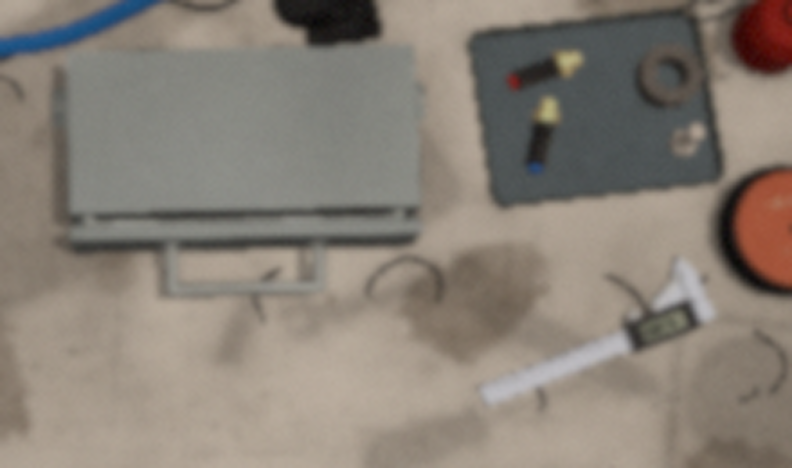

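The crop shows the drawer slightly ajar, with a dark gap at crop row 215. The handle bar is at crop row 290, cols 165–325. The caliper runs from its tail at (485,393) to the slider at (663,325), with the jaws pointing away from the robot, so it lies face up.

```bash
cat >> h.py <<'E'
def onplane(n,uv,z):
    c=bot.calibration(n); f=200/np.tan(np.radians(c['vertical_fov']/2))
    R=cv2.Rodrigues(np.array(c['rvec'],float))[0]; C=-R.T@np.array(c['tvec'],float)
    uv=np.atleast_2d(uv).astype(float); r=np.c_[(uv-[c['cx'],c['cy']])/f,np.ones(len(uv))]@R
    return C+r*((z-C[2])/r[:,2])[:,None]
E
python3 - <<'E'
from h import *
for n in('top','side'):
    im=cv2.imread(f'pics/{n}0.png'); W=w(n,np.load(f'pics/{n}0.npy')); x,y,z=W[...,0],W[...,1],W[...,2]
    hsv=cv2.cvtColor(im,cv2.COLOR_BGR2HSV)
    b=(hsv[...,0]>95)&(hsv[...,0]<125)&(hsv[...,1]>130)&(hsv[...,2]>60)&(x<900)
    q=W[b]; print(n,'hose: min x by z band',[(a,q[(q[:,2]>a)&(q[:,2]<a+100)][:,0].min().round() if ((q[:,2]>a)&(q[:,2]<a+100)).any() else None) for a in range(0,600,100)])
    # handle
    m=(z>28)&(z<46)&(x>522)&(x<542)&(y>-105)&(y<-5); vu=np.argwhere(m); P=onplane(n,vu[:,::-1],40.5)
    print(n,'bar',P[:,:2].mean(0),'slope dx/dy deg',np.degrees(np.polyfit(P[:,1],P[:,0],1)[0]),len(P), 'y ext',W[(z>28)&(z<46)&(x>520)&(x<545)&(abs(y+55)<90)][:,1].min(),W[(z>28)&(z<46)&(x>520)&(x<545)&(abs(y+55)<90)][:,1].max())
    # cabinet front/back edge by column
    m=(z>56)&(z<76)&(x>400)&(x<720)&(y>-190)&(y<80)
    fr=[];bk=[]
    for c in range(-170,60,5):
        s=m&(abs(y-c)<2.5)
        bk.append((c,np.nanmax(x[s]))); 
    bk=np.array(bk);print(n,'back edge',np.degrees(np.polyfit(bk[:,0],bk[:,1],1)[0]),bk[:,1].mean())
    # caliper
    Q=onplane(n,np.argwhere(np.ones((400,640)))[:,::-1],7).reshape(400,640,3)
    roi=(Q[...,0]>430)&(Q[...,0]<570)&(Q[...,1]>-445)&(Q[...,1]<-220)
    br=roi&(hsv[...,2]>165)&(hsv[...,1]<35); 
    nn,lab,st,_=cv2.connectedComponentsWithStats(br.astype('uint8'),connectivity=8); k=1+st[1:,4].argmax()
    print(n,'comps',sorted(st[1:,4].tolist())[-4:])
    p=Q[lab==k][:,:2]; print('rect',cv2.minAreaRect(p.astype('float32')))
    bm=p[(p[:,1]>-340)]; pf=np.polyfit(bm[:,1],bm[:,0],1); print('beam slope deg',np.degrees(np.arctan(pf[0])),'x at y=-300',np.polyval(pf,-300),'tail y',p[:,1].max())
    dk=roi&(hsv[...,2]<75)
    p=Q[dk]; p=p[abs(p[:,0]-np.polyval(pf,p[:,1]))<16]; print('dark',len(p),p[:,:2].mean(0),cv2.minAreaRect(p[:,:2].astype('float32')))
a=cv2.imread('pics/side0.png'); cv2.imwrite('pics/c2.png',cv2.resize(a[140:250,250:410],(800,550),interpolation=cv2.INTER_CUBIC))
E
```

```text
top hose: min x by z band [(0, np.float64(625.0)), (100, np.float64(680.0)), (200, np.float64(680.0)), (300, np.float64(695.0)), (400, np.float64(713.0)), (500, np.float64(734.0))]
top bar [532.12424356 -53.74253404] slope dx/dy deg -1.34151451799842 123 y ext -115.29495056945244 0.5759577936423874
top back edge -1.2092054303296298 709.2619739028901
top comps [115, 265]
rect ((472.60467529296875, -291.0056457519531), (23.504426956176758, 115.3194808959961), 19.72279167175293)
beam slope deg -19.548109392539864 x at y=-300 475.689086216429 tail y -237.21275442454808
dark 36 [ 509.01718664 -379.84970343] ((515.1721801757812, -399.3388977050781), (18.288869857788086, 102.80389404296875), 21.30016326904297)
side hose: min x by z band [(0, np.float64(584.0)), (100, np.float64(678.0)), (200, np.float64(679.0)), (300, np.float64(694.0)), (400, np.float64(714.0)), (500, np.float64(734.0))]
side bar [531.85664715 -50.91890777] slope dx/dy deg -0.3853326187244058 70 y ext -113.01660350671722 2.888178057847231
side back edge -0.7179048435544106 708.1674798845125
side comps [26, 31, 42, 141]
rect ((476.70355224609375, -281.27197265625), (47.160770416259766, 130.5250701904297), 25.34800148010254)
beam slope deg -16.47287563442783 x at y=-300 477.3994751759491 tail y -220.80234118038584
dark 35 [ 504.28986772 -372.44877236] ((510.6538391113281, -395.06646728515625), (20.130844116210938, 105.27464294433594), 18.262866973876953)
```

View pics/c2.png

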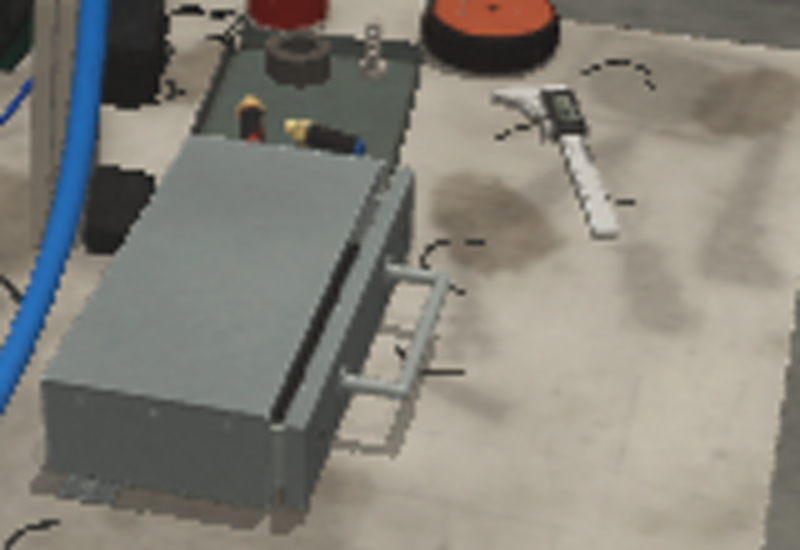

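```bash
cat >> h.py <<'E'
def go(x,y,z,yaw_deg):
    o=bot.get_obs(); p=o['tool_pos']; R=cv2.Rodrigues  # tool shift (cm) + turn (deg) to reach a pointing-down pose
    from scipy.spatial.transform import Rotation as S
    T=S.from_euler('xyz',o['tcp_rot']); s=T.inv().apply(np.array([x,y,z])-p)/10
    t=(np.degrees(o['tcp_rot'][2])-yaw_deg+180)%360-180
    print('t',o['time'],'pos',p.round(1),'yaw',np.degrees(o['tcp_rot'][2]).round(1),'F',o['contact_force'].round(1),'w',round(o['grip_width'],1),'-> shift',s.round(2),'turn',round(t,2))
E
python3 -m crank '[[[0.22,-2,-1.6,0,5],[0.22,-5.5,-4.4,0,13],[0.22,-9,-7.2,0,21],[0.22,-12.5,-10,0,29],[0.22,-16,-12.9,0,37],[0.22,-19.5,-15.7,0,45],[0.22,-23,-18.5,0,53],[0.22,-26.5,-21.3,0,61],[0.22,-30,-24.1,0,68],[0.22,-33.5,-27,0,72.4]]]'
python3 -c "
from h import *
go(532,-55,110,90.8)"
```

```text
time: 1.1
tool_pos: [395.1, 145.4, 226.6]
tcp_rot: [-3.142, -0.0, 1.58]
contact_force: [0.8, 0.6, 0.1]
grip_width: 21.0
finger_force: 0.0
t 1.1 pos [395.1 145.4 226.6] yaw 90.5 F [0.8 0.6 0.1] w 21.0 -> shift [-20.17  13.52  11.66] turn -0.29
```

```bash
python3 -m crank '[[[0.21,-2,1.4,1,0],[0.21,-5,3.4,2.5,0],[0.21,-8,5.4,4,0],[0.21,-11,7.4,5.5,-0.3],[0.21,-14,9.4,7,-0.3],[0.21,-17,11.4,9,-0.3],[0.21,-19,12.8,10.5,-0.3],[0.21,-20.2,13.5,11.7,-0.3],[0.21,-20.2,13.5,11.7,-0.3],[0.21,-20.2,13.5,11.7,-0.3]]]'
python3 - <<'E'
from h import *
go(532,-55,18,90.8)
for n in('top','side'): cam(n,n+'1')
a=cv2.imread('pics/side1.png'); cv2.imwrite('pics/c3.png',cv2.resize(a[100:260,230:430],(750,600),interpolation=cv2.INTER_CUBIC))
E
```

```text
time: 2.1
tool_pos: [531.5, -52.4, 109.7]
tcp_rot: [-3.14, -0.001, 1.589]
contact_force: [-0.6, 0.2, 0.1]
grip_width: 19.0
finger_force: 0.0
t 2.1 pos [531.5 -52.4 109.7] yaw 91.1 F [-0.6  0.2  0.1] w 19.0 -> shift [-0.27  0.05  9.17] turn 0.27
```

View pics/c3.png

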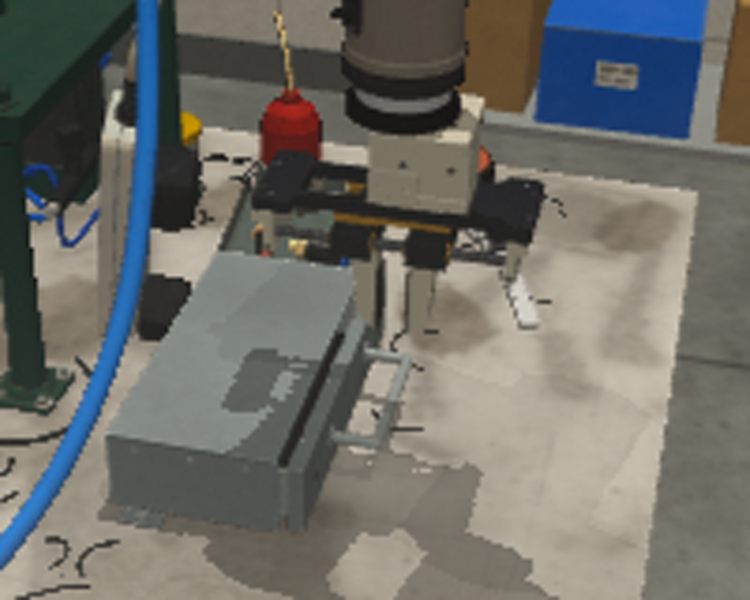

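The side crop shows the open fingers over the handle, with the gripper's long body along x and clear above the cabinet. I'll go down over the bar.

```bash
python3 -m crank '[[[0.21,-0.2,0.05,1.5,0.2],[0.21,-0.2,0.05,3,0.2],[0.21,-0.2,0.05,4.5,0.2],[0.21,-0.2,0.05,5.5,0.2],[0.21,-0.2,0.05,6.3,0.2],[0.21,-0.2,0.05,7.1,0.2],[0.21,-0.2,0.05,7.9,0.2],[0.21,-0.2,0.05,8.7,0.2],[0.21,-0.2,0.05,9.2,0.2],[0.21,-0.2,0.05,9.2,0.2]]]'
```

```text
time: 3.2
tool_pos: [532.3, -55.0, 16.9]
tcp_rot: [-3.14, -0.0, 1.586]
contact_force: [0.3, -0.4, 0.6]
grip_width: 19.5
finger_force: 0.0
```

```bash
python3 -m crank '[[[0,0,0,0,0],[0,0,0,0,0],[0,0,0,0,0],[0,0,0,0,0],[0,0,0,0,0],[0,0,0,0,0],[0,0,0,0,0],[0,0,0,0,0],[0,0,0,0,0],[0,0,0,0,0]]]'
```

```text
time: 4.2
tool_pos: [532.8, -55.1, 17.8]
tcp_rot: [3.141, 0.0, 1.586]
contact_force: [-1.4, -2.2, 3.3]
grip_width: 8.0
finger_force: 30.0
```

```bash
python3 -m crank '[[[0,0,-0.4,0,0],[0,0,-1.2,0,0],[0,0,-2.1,0,0],[0,0,-3,0,0],[0,0,-3.9,0,0],[0,0,-4.8,0,0],[0,0,-5.7,0,0],[0,0,-6.6,0,0],[0,0,-7.3,0,0],[0,0,-7.8,0,0]]]'; python3 -m crank '[[[0,0,-0.2,0,0],[0,0,-0.4,0,0],[0,0,-0.6,0,0],[0,0,-0.8,0,0],[0,0,-0.9,0,0],[0,0,-1,0,0],[0,0,-1,0,0],[0,0,-1,0,0],[0,0,-1,0,0],[0,0,-1,0,0]]]'
```

```text
time: 5.2
tool_pos: [454.0, -56.1, 17.8]
tcp_rot: [-3.141, -0.0, 1.586]
contact_force: [3.0, 2.8, 2.4]
grip_width: 8.2
finger_force: 30.0
time: 6.2
tool_pos: [444.6, -56.3, 17.8]
tcp_rot: [-3.141, -0.0, 1.586]
contact_force: [2.1, 4.8, 5.4]
grip_width: 7.8
finger_force: 30.0
```

```bash
python3 -m crank '[[[0,0,-0.1,0,0],[0,0,-0.15,0,0],[0,0,-0.2,0,0],[0,0,-0.25,0,0],[0,0,-0.3,0,0],[0,0,-0.3,0,0],[0,0,-0.3,0,0],[0,0,-0.3,0,0],[0,0,-0.3,0,0],[0,0,-0.3,0,0]]]'
```

```text
time: 7.2
tool_pos: [441.7, -56.3, 17.8]
tcp_rot: [3.142, -0.0, 1.586]
contact_force: [1.5, 3.8, 4.7]
grip_width: 8.0
finger_force: 30.0
```

```bash
python3 -m crank '[[[0,0,-0.1,0,0],[0,0,-0.2,0,0],[0,0,-0.25,0,0],[0,0,-0.3,0,0],[0,0,-0.35,0,0],[0,0,-0.4,0,0],[0,0,-0.4,0,0],[0,0,-0.4,0,0],[0,0,-0.4,0,0],[0,0,-0.4,0,0]]]'
```

```text
time: 8.2
tool_pos: [440.7, -56.4, 17.9]
tcp_rot: [3.136, 0.0, 1.585]
contact_force: [12.0, 8.2, -4.1]
grip_width: 7.8
finger_force: 30.0
```

Stop reached: the TCP stalled at 440.7 with 12 N. Now release and rise, and refine the caliper pose from the first images.

```bash
python3 -m crank '[[[0,0,0.25,0,0],[0.21,0,0.25,0,0],[0.21,0,0.25,0,0],[0.21,0,0.25,0,0],[0.21,0,0.25,0,0],[0.21,0,0.25,-0.5,0],[0.21,0,0.25,-1.5,0],[0.21,0,0.25,-3.5,0],[0.21,0,0.25,-6,0],[0.21,0,0.25,-9,0]]]'
python3 - <<'E'
from h import *
go(440,-56,110,90.8)
for n in('top','side'):
    im=cv2.imread(f'pics/{n}0.png'); hsv=cv2.cvtColor(im,cv2.COLOR_BGR2HSV)
    vu=np.argwhere(np.ones((400,640)))[:,::-1]
    Q=onplane(n,vu,7).reshape(400,640,3)
    sat=hsv[...,1].astype(float); val=hsv[...,2].astype(float)
    # weighted beam centroid per slice perpendicular-ish to beam, weight = low saturation
    wt=np.clip(60-sat,0,None)*(val>110)
    yy,xx=Q[...,1],Q[...,0]
    for it in range(3):
        if it==0: a,b=-0.36,475.7
        m=(yy>-325)&(yy<-248)&(abs(xx-(b+a*(yy+300)))<15)&(wt>0)
        a,b=np.polyfit(yy[m]+300,xx[m],1,w=np.sqrt(wt[m]))
    d=np.array([-a,-1])/np.hypot(a,1); nrm=np.array([d[1],-d[0]])  # d: caliper y; caliper x
    o=np.array([b,-300.]); 
    s=(Q[...,:2]-o)@d; c=(Q[...,:2]-o)@np.array([-d[1],d[0]])
    prof=[(k,int(val[(abs(s-k)<2.5)&(abs(c)<6)].mean()),int(sat[(abs(s-k)<2.5)&(abs(c)<6)].mean())) for k in range(-80,145,5) if ((abs(s-k)<2.5)&(abs(c)<6)).any()]
    print(n,'angle',np.degrees(np.arctan(a)),'x@-300',b,'d',d); print(prof)
    # across-slider profile (height 12 plane ignored)
    kk=[(k,int(val[(abs(c-k)<1.5)&(s>70)&(s<95)].mean())) for k in range(-24,25,3) if ((abs(c-k)<1.5)&(s>70)&(s<95)).any()]; print('across(+ = away side?)',kk)
E
```

```text
time: 9.2
tool_pos: [439.7, -56.3, 108.9]
tcp_rot: [-3.141, -0.0, 1.586]
contact_force: [0.2, -0.4, 0.6]
grip_width: 19.6
finger_force: 0.0
t 9.2 pos [439.7 -56.3 108.9] yaw 90.9 F [ 0.2 -0.4  0.6] w 19.6 -> shift [ 0.03  0.03 -0.11] turn 0.07
top angle -20.650028125016526 x@-300 476.5103614224101 d [ 0.35265884 -0.93575197]
[(-80, 162, 39), (-75, 164, 38), (-70, 160, 26), (-65, 175, 4), (-60, 184, 4), (-55, 183, 4), (-50, 185, 4), (-45, 182, 4), (-40, 182, 4), (-35, 184, 4), (-30, 183, 4), (-25, 182, 4), (-20, 185, 4), (-15, 183, 4), (-10, 183, 4), (-5, 184, 5), (0, 180, 5), (5, 182, 4), (10, 184, 5), (15, 181, 4), (20, 181, 5), (25, 182, 4), (30, 180, 4), (35, 182, 4), (40, 183, 4), (45, 182, 4), (50, 152, 4), (55, 82, 11), (60, 58, 28), (65, 83, 35), (70, 93, 37), (75, 91, 37), (80, 100, 36), (85, 106, 37), (90, 108, 38), (95, 116, 37), (100, 85, 33), (105, 78, 11), (110, 149, 4), (115, 184, 4), (120, 177, 9), (125, 160, 33), (130, 157, 42), (135, 157, 42), (140, 156, 42)]
across(+ = away side?) [(-24, 155), (-21, 156), (-18, 155), (-15, 146), (-12, 117), (-9, 95), (-6, 100), (-3,
[... 260 characters left out ...]
 15), (-55, 202, 15), (-50, 201, 15), (-45, 201, 16), (-40, 202, 15), (-35, 195, 18), (-30, 198, 17), (-25, 149, 22), (-20, 200, 14), (-15, 198, 17), (-10, 199, 17), (-5, 197, 19), (5, 200, 17), (10, 196, 17), (15, 180, 19), (20, 181, 19), (30, 169, 17), (35, 158, 21), (40, 181, 19), (50, 180, 18), (55, 56, 21), (60, 60, 22), (70, 57, 21), (75, 99, 38), (80, 84, 31), (90, 100, 33), (95, 115, 37), (105, 100, 27), (110, 62, 16), (115, 201, 10), (125, 162, 35), (130, 161, 38), (140, 159, 38)]
across(+ = away side?) [(-24, 158), (-21, 160), (-18, 161), (-15, 161), (-12, 153), (-9, 89), (-6, 102), (-3, 112), (0, 88), (3, 83), (6, 76), (9, 55), (12, 74), (15, 127), (18, 136), (21, 127), (24, 125)]
```

```bash
python3 -c "
from h import *
go(497.5,-357.7,2.5,110.3)"
python3 -m crank '[[[0.3,-2,0.4,-0.5,-3],[0.4,-6,1.2,-0.5,-6],[0.5,-10,2,-0.5,-9],[0.6,-14,2.7,0,-12],[0.6,-18,3.4,1,-15],[0.6,-22,4.1,2,-18],[0.6,-26,4.8,3,-19.4],[0.6,-29,5.2,4,-19.4],[0.6,-30.1,5.35,5,-19.4],[0.6,-30.1,5.35,5.5,-19.4]]]'
python3 -c "
from h import *
go(497.5,-357.7,2.5,110.3)"
```

```text
t 9.2 pos [439.7 -56.3 108.9] yaw 90.9 F [ 0.2 -0.4  0.6] w 19.6 -> shift [-30.22   5.34  10.63] turn -19.43
time: 10.2
tool_pos: [497.8, -357.3, 52.0]
tcp_rot: [-3.141, -0.001, 1.923]
contact_force: [0.9, 0.0, -0.4]
grip_width: 55.4
finger_force: 0.0
t 10.2 pos [ 497.8 -357.3   52. ] yaw 110.2 F [ 0.9  0.  -0.4] w 55.4 -> shift [-0.03 -0.03  4.95] turn -0.13
```

```bash
python3 -m crank '[[[0.6,0,0,0.8,-0.1],[0.6,0,0,1.7,-0.1],[0.6,0,0,2.6,-0.1],[0.6,0,0,3.4,-0.1],[0.6,0,0,4,-0.1],[0.6,0,0,4.5,-0.1],[0.6,0,0,4.8,-0.1],[0.6,0,0,5,-0.1],[0.6,0,0,5,-0.1],[0.6,0,0,5,-0.1]]]'
python3 - <<'E'
from h import *
go(497.5,-357.7,2.5,110.3)
for n in('top','side'): cam(n,n+'2')
a=cv2.imread('pics/top2.png');b=cv2.imread('pics/side2.png')
cv2.imwrite('pics/c4.png',np.vstack([cv2.resize(a[150:265,290:490],(500,288),interpolation=cv2.INTER_CUBIC),cv2.resize(b[130:245,250:450],(500,288),interpolation=cv2.INTER_CUBIC)]))
W=w('top',np.load('pics/top2.npy'));z=W[...,2]
m=(z>54)&(abs(W[...,0]-475)<25)&(abs(W[...,1]+55)<100)&(z<70); print('front panel top x',np.median(W[m][:,0]),W[m][:,0].min(),W[m][:,0].max())
E
```

```text
time: 11.2
tool_pos: [498.4, -356.8, 2.9]
tcp_rot: [3.141, 0.0, 1.926]
contact_force: [-0.6, 0.7, -0.1]
grip_width: 55.4
finger_force: 0.0
t 11.2 pos [ 498.4 -356.8    2.9] yaw 110.4 F [-0.6  0.7 -0.1] w 55.4 -> shift [-0.06 -0.12  0.04] turn 0.06
front panel top x 481.39449544516816 475.10347897064025 488.95358385834385
```

View pics/c4.png

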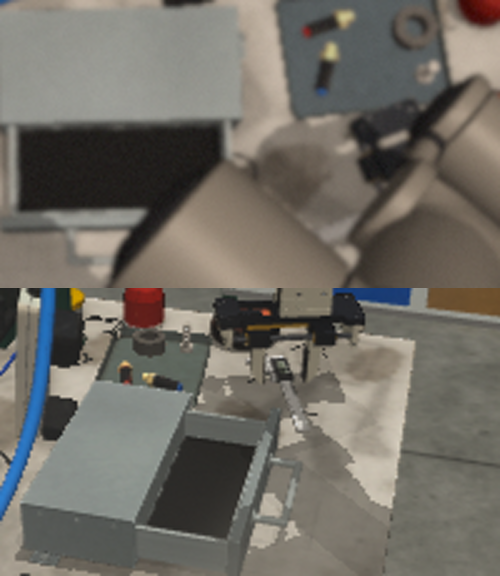

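The fingers straddle the slider and the drawer is fully open. Now grip and lift.

```bash
python3 -m crank '[[[0.2,0,0,0,0],[0.1,0,0,0,0],[0,0,0,0,0],[0,0,0,0,0],[0,0,0,0,0],[0,0,0,0,0],[0,0,0,0,0],[0,0,0,-0.3,0],[0,0,0,-0.8,0],[0,0,0,-1.5,0]]]'
python3 -m crank '[[[0,0,0,-1,0],[0,0,0,-2,0],[0,0,0,-3.2,0],[0,0,0,-4.5,0],[0,0,0,-6,0],[0,0,0,-7.5,0],[0,0,0,-8.5,0],[0,0,0,-9.3,0],[0,0,0,-9.3,0],[0,0,0,-9.3,0]]]'
python3 -c "
from h import *
go(536,-93,100,90.8)"
```

```text
time: 12.3
tool_pos: [498.1, -356.4, 17.8]
tcp_rot: [-3.141, -0.001, 1.926]
contact_force: [-0.7, 0.3, -1.6]
grip_width: 23.1
finger_force: 30.0
time: 13.3
tool_pos: [498.1, -356.4, 110.4]
tcp_rot: [-3.141, -0.001, 1.926]
contact_force: [-0.5, 0.0, -1.4]
grip_width: 23.4
finger_force: 30.0
t 13.3 pos [ 498.1 -356.4  110.4] yaw 110.4 F [-0.5  0.  -1.4] w 23.4 -> shift [23.38 12.72  1.05] turn 19.57
```

```bash
python3 -m crank '[[[0,1.5,0.8,0,1],[0,4.5,2.5,0,4],[0,7.5,4.1,0,7],[0,10.5,5.7,0,10],[0,13.5,7.3,0,13],[0,16.5,9,0,16],[0,19.5,10.6,0,18.5],[0,21.8,11.9,0,19.5],[0,23,12.5,0,19.5],[0,23.4,12.7,0,19.5]]]'
python3 - <<'E'
from h import *
for n in('top','side'): cam(n,n+'3')
go(536,-93,15.5,90.8)
a=cv2.imread('pics/top3.png');b=cv2.imread('pics/side3.png')
cv2.imwrite('pics/c5.png',np.hstack([cv2.resize(a[140:240,270:420],(390,260),interpolation=cv2.INTER_CUBIC),cv2.resize(b[120:250,250:445],(390,260),interpolation=cv2.INTER_CUBIC)]))
# carcass front edge, side camera/top camera, and caliper beam
for n in('top','side'):
    W=w(n,np.load(f'pics/{n}3.npy'));x,y,z=W[...,0],W[...,1],W[...,2]
    m=(z>60)&(z<72)&(x>560)&(x<650)
    r=[np.nanmin(x[m&(abs(y-c)<4)]) for c in range(-170,60,20) if (m&(abs(y-c)<4)).any()]; print(n,'carcass front',np.round(r))
E
```

```text
time: 14.3
tool_pos: [535.7, -92.0, 110.2]
tcp_rot: [-3.141, -0.0, 1.588]
contact_force: [-0.2, 0.3, -1.6]
grip_width: 23.5
finger_force: 30.0
t 14.4 pos [535.8 -93.3 110.4] yaw 90.9 F [-0.4  0.1 -1. ] w 23.3 -> shift [0.03 0.02 9.49] turn 0.12
top carcass front [598. 586. 586. 586. 586.]
side carcass front [589. 589. 590. 587. 589. 587. 586. 587. 586. 586. 586. 585.]
```

View pics/c5.png

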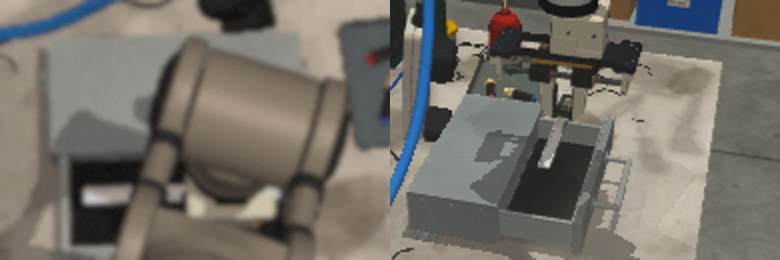

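The side view shows the caliper level above the open drawer, lined up with it and clear of the carcass. I'll lower it.

```bash
python3 -m crank '[[[0,0,0,0.8,0.1],[0,0,0,1.8,0.1],[0,0,0,2.8,0.1],[0,0,0,3.8,0.1],[0,0,0,4.8,0.1],[0,0,0,5.8,0.1],[0,0,0,6.8,0.1],[0,0,0,7.6,0.1],[0,0,0,8.2,0.1],[0,0,0,8.6,0.1]]]'
python3 -m crank '[[[0,0,0,0.15,0],[0,0,0,0.3,0],[0,0,0,0.45,0],[0,0,0,0.55,0],[0,0,0,0.65,0],[0,0,0,0.7,0],[0,0,0,0.75,0],[0,0,0,0.75,0],[0,0,0,0.75,0],[0,0,0,0.75,0]]]'
```

```text
time: 15.4
tool_pos: [535.8, -93.0, 24.1]
tcp_rot: [-3.141, -0.0, 1.584]
contact_force: [0.5, 0.8, -1.9]
grip_width: 23.4
finger_force: 30.0
time: 16.4
tool_pos: [535.9, -93.0, 17.2]
tcp_rot: [3.141, -0.0, 1.584]
contact_force: [-0.4, 0.4, -2.1]
grip_width: 23.6
finger_force: 30.0
```

```bash
python3 -m crank '[[[0,0,0,0.03,0],[0,0,0,0.06,0],[0,0,0,0.09,0],[0,0,0,0.12,0],[0,0,0,0.12,0],[0,0,0,0.12,0],[0,0,0,0.12,0],[0,0,0,0.12,0],[0,0,0,0.12,0],[0,0,0,0.12,0]]]'
```

```text
time: 17.4
tool_pos: [535.9, -93.0, 16.0]
tcp_rot: [-3.142, -0.0, 1.584]
contact_force: [-0.6, -0.6, -1.6]
grip_width: 23.3
finger_force: 30.0
```

```bash
python3 -m crank '[[[0,0,0,0.03,0],[0,0,0,0.06,0],[0,0,0,0.08,0],[0,0,0,0.1,0],[0,0,0,0.1,0],[0,0,0,0.1,0],[0,0,0,0.1,0],[0,0,0,0.1,0],[0,0,0,0.1,0],[0,0,0,0.1,0]]]'
```

```text
time: 18.4
tool_pos: [535.9, -93.0, 15.6]
tcp_rot: [3.141, 0.0, 1.584]
contact_force: [-2.3, 1.2, 6.6]
grip_width: 23.6
finger_force: 30.0
```

Contact with the floor at 6.6 N. Now release and rise straight up.

```bash
python3 -m crank '[[[0.3,0,0,0,0],[0.38,0,0,0,0],[0.38,0,0,0,0],[0.38,0,0,0,0],[0.38,0,0,0,0],[0.38,0,0,0,0],[0.38,0,0,-0.2,0],[0.38,0,0,-0.7,0],[0.38,0,0,-1.5,0],[0.38,0,0,-2.5,0]]]'
python3 -m crank '[[[0.38,0,0,-1,0],[0.38,0,0,-2.5,0],[0.38,0,0,-4,0],[0.38,0,0,-6,0],[0.38,0,0,-8,0],[0.38,0,0,-8,0],[0.21,0,0,-8,0],[0.21,0,0,-8,0],[0.21,0,0,-8,0],[0.21,0,0,-8,0]]]'
python3 - <<'E'
from h import *
for n in('top','side'): cam(n,n+'4')
go(440.7,-56.4,110,90.8)
a=cv2.imread('pics/top4.png');b=cv2.imread('pics/side4.png')
cv2.imwrite('pics/c6.png',np.hstack([cv2.resize(a[140:240,270:420],(390,260),interpolation=cv2.INTER_CUBIC),cv2.resize(b[150:250,250:400],(390,260),interpolation=cv2.INTER_CUBIC)]))
E
```

```text
time: 19.4
tool_pos: [535.9, -93.0, 40.7]
tcp_rot: [-3.141, -0.0, 1.584]
contact_force: [0.7, -0.7, -0.8]
grip_width: 34.7
finger_force: 0.0
time: 20.4
tool_pos: [535.5, -92.9, 119.2]
tcp_rot: [-3.14, -0.001, 1.584]
contact_force: [-0.1, -0.3, -0.3]
grip_width: 19.4
finger_force: 0.0
t 20.5 pos [535.7 -93.  119.5] yaw 90.8 F [ 0.2  0.5 -0.5] w 19.2 -> shift [ 3.79 -9.45  0.96] turn -0.03
```

View pics/c6.png

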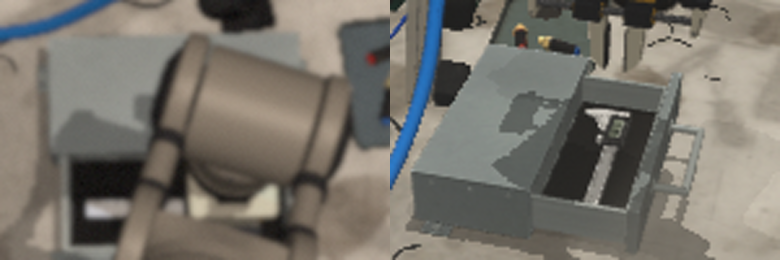

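The caliper lies flat in the drawer, face up and clear of the walls. I'll take the handle again.

```bash
python3 -m crank '[[[0.21,0.7,-1.8,0,0],[0.21,1.8,-4.5,0,0],[0.21,2.9,-7.2,0,0],[0.21,3.6,-9,0,0],[0.21,3.8,-9.45,1,0],[0.21,3.8,-9.45,2.5,0],[0.21,3.8,-9.45,4,0],[0.21,3.8,-9.45,5,0],[0.21,3.8,-9.45,6,0],[0.21,3.8,-9.45,7,0]]]'
python3 -c "
from h import *
go(440.7,-56.4,18,90.8)"
```

```text
time: 21.5
tool_pos: [441.1, -56.4, 49.4]
tcp_rot: [3.141, 0.0, 1.584]
contact_force: [-0.2, 0.2, 0.3]
grip_width: 19.4
finger_force: 0.0
t 21.5 pos [441.1 -56.4  49.4] yaw 90.8 F [-0.2  0.2  0.3] w 19.4 -> shift [ 0.   -0.04  3.14] turn -0.03
```

```bash
python3 -m crank '[[[0.21,0,0,0.6,0],[0.21,0,0,1.2,0],[0.21,0,0,1.8,0],[0.21,0,0,2.4,0],[0.21,0,0,3,0],[0.21,0,0,3.15,0],[0.21,0,0,3.15,0],[0.1,0,0,3.15,0],[0.05,0,0,3.15,0],[0,0,0,3.15,0]]]'
python3 -m crank '[[[0,0,0,0,0],[0,0,0,0,0],[0,0,0,0,0],[0,0,0.1,0,0],[0,0,0.4,0,0],[0,0,0.8,0,0],[0,0,1.3,0,0],[0,0,1.8,0,0],[0,0,2.3,0,0],[0,0,2.8,0,0]]]'
```

```text
time: 22.5
tool_pos: [441.0, -56.4, 18.7]
tcp_rot: [3.141, 0.0, 1.584]
contact_force: [-0.1, -0.7, 1.1]
grip_width: 7.9
finger_force: 30.0
time: 23.5
tool_pos: [468.7, -56.0, 18.7]
tcp_rot: [-3.141, -0.0, 1.584]
contact_force: [-2.8, -1.5, 6.0]
grip_width: 7.6
finger_force: 30.0
```

```bash
python3 -m crank '[[[0,0,0.5,0,0],[0,0,1,0,0],[0,0,1.5,0,0],[0,0,2,0,0],[0,0,2.5,0,0],[0,0,3,0,0],[0,0,3.5,0,0],[0,0,4,0,0],[0,0,4.5,0,0],[0,0,5,0,0]]]'
python3 -m crank '[[[0,0,0.4,0,0],[0,0,0.7,0,0],[0,0,0.9,0,0],[0,0,1.1,0,0],[0,0,1.25,0,0],[0,0,1.4,0,0],[0,0,1.5,0,0],[0,0,1.6,0,0],[0,0,1.7,0,0],[0,0,1.8,0,0]]]'
```

```text
time: 24.5
tool_pos: [518.8, -55.4, 18.7]
tcp_rot: [-3.141, 0.0, 1.584]
contact_force: [-3.3, -1.7, 4.9]
grip_width: 7.6
finger_force: 30.0
time: 25.5
tool_pos: [536.8, -55.2, 18.7]
tcp_rot: [-3.141, 0.0, 1.584]
contact_force: [-2.0, -1.8, 6.1]
grip_width: 7.9
finger_force: 30.0
```

```bash
python3 -m crank '[[[0,0,0.06,0,0],[0,0,0.12,0,0],[0,0,0.18,0,0],[0,0,0.24,0,0],[0,0,0.3,0,0],[0,0,0.36,0,0],[0,0,0.4,0,0],[0,0,0.44,0,0],[0,0,0.48,0,0],[0,0,0.48,0,0]]]'
```

```text
time: 26.5
tool_pos: [538.7, -55.1, 18.6]
tcp_rot: [-3.135, -0.0, 1.585]
contact_force: [-11.2, -3.2, 13.6]
grip_width: 7.8
finger_force: 30.0
```

Shut: 538.7 is 98.0 mm past the open stop at 440.7. Release, rise and check.

```bash
python3 -m crank '[[[0,0,-0.25,0,0],[0,0,-0.25,0,0],[0.21,0,-0.25,0,0],[0.21,0,-0.25,0,0],[0.21,0,-0.25,0,0],[0.21,0,-0.25,0,0],[0.21,0,-0.25,-0.5,0],[0.21,0,-0.25,-1.5,0],[0.21,0,-0.25,-3,0],[0.21,0,-0.25,-5,0]]]'
python3 -m crank '[[[0.21,0,0,-1.5,0],[0.21,0,0,-4,0],[0.21,0,0,-7,0],[0.21,0,0,-10,0],[0.21,1,0,-13,0],[0.21,4,0,-14,0],[0.21,8,0,-14,0],[0.21,12,0,-14,0],[0.21,15,0,-14,0],[0.21,16,0,-14,0]]]'
python3 - <<'E'
from h import *
for n in('top','side'): cam(n,n+'5')
W=w('top',np.load('pics/top5.npy'));x,y,z=W[...,0],W[...,1],W[...,2]
m=(z>28)&(z<46)&(x>525)&(x<550)&(y>-105)&(y<-5); vu=np.argwhere(m); P=onplane('top',vu[:,::-1],40.5); print('bar x',P[:,0].mean(),len(P))
a=cv2.imread('pics/top5.png');b=cv2.imread('pics/side5.png')
cv2.imwrite('pics/c7.png',np.hstack([cv2.resize(a[140:270,130:480],(420,156)),np.zeros((156,0,3),'uint8')]) if 0 else np.vstack([cv2.resize(a[130:280,130:480],(700,300)),cv2.resize(b[130:400,200:510],(344,300))[:,:344].repeat(1,1) if 0 else cv2.resize(b[130:265,200:515],(700,300))]))
E
```

```text
time: 27.5
tool_pos: [538.9, -54.9, 69.2]
tcp_rot: [-3.141, -0.0, 1.584]
contact_force: [0.9, -0.6, 0.2]
grip_width: 19.4
finger_force: 0.0
time: 28.5
tool_pos: [536.6, 107.6, 209.5]
tcp_rot: [3.141, -0.001, 1.587]
contact_force: [0.7, -0.1, 0.1]
grip_width: 19.3
finger_force: 0.0
bar x 539.615000408399 125
```

View pics/c7.png

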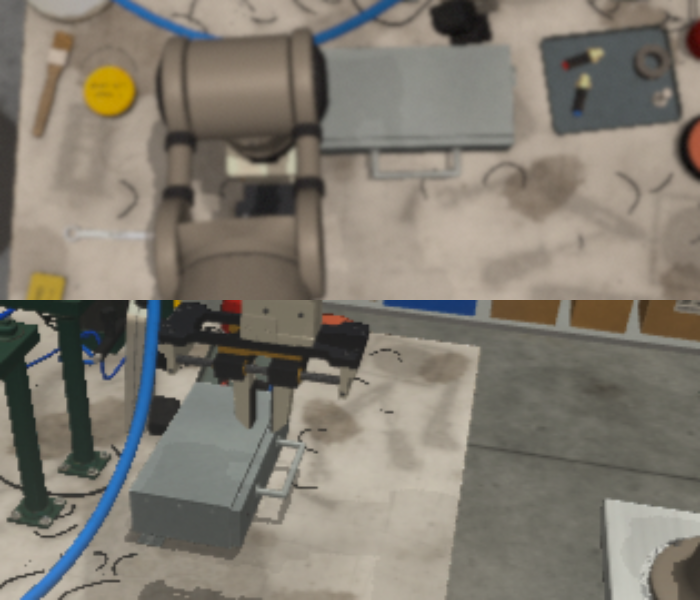

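The drawer is shut with no gap left, the spanner and tin are where they were, and the arm is clear. I'll hand in.

```bash
python3 -c "
from plant import bot
print(bot.close_job())"
```

```text
the job is handed in; nothing more can be done
None
```

The job is handed in at about 28.6 s: I pulled the drawer to its stop, set the caliper down flat and face up in it, and eased the drawer shut, leaving the spanner and grease tin untouched.

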